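Free the charging stand and set the phone on it

TASK

Someone left the white remote control on the phone's sloped charging stand: take it off and lay it flat in the wooden tray, buttons up. Then set the phone on the stand, screen outwards and earpiece end uppermost, centred and straight on the narrow cradle with its bottom edge resting against the orange lip. Put both down gently, without letting them fall, and leave the plant, pencil pot and mug where they are.

Things in the scene. Friction and masses are not known exactly. Their poses are not given: they have to be found in the camera images.
- cradle: Narrow black plate of the charging stand, 40 mm wide, 110 mm long, 6 mm thick, sloped 35 degrees from level, facing the robot. Across its low end an orange lip, 6 mm thick, stands 14 mm above the slope. Origin: middle of the corner between slope and lip's inner face, 50 mm above the desk. x up the slope from the lip, y to the left across it, z out of the slope. Does not move.
- stand: Foot and stem that carry the cradle: dark foot 100 x 90 mm, 12 mm high, slim stem 26 mm wide; nothing else stands beside the cradle. Does not move. Origin: centre of the foot's underside, 60 mm horizontally behind the cradle's origin; z up, x horizontally towards the cradle's high end.
- phone: Phone in a blue case with a black screen, 142 x 66 x 12 mm, 0.2 kg (may vary by 30 percent), lying on the desk with the screen up. Origin: centre of its underside (back). x points along its length to the earpiece end (short white bar; the other end has a green mark on the screen), z out of the screen.
- phone_top (a point): Middle of the phone's earpiece end face, 71 mm from the phone's centre along its x and 6 mm above its back.
- remote: White remote control, 150 x 50 x 22 mm, 0.15 kg (may vary by 30 percent), one red and twelve black buttons on its upper face. At the start it lies on the cradle, its lower end against the lip, overhanging the cradle 5 mm on each side. Origin: centre of its underside. x along its length (red button end), z out of the button face.
- tray_in (a point): Centre of the inner floor of the dark wooden tray, 5 mm above the desk; x along the tray's length. Outside 210 x 140 mm and 28 mm high, walls 5 mm, so 200 x 130 mm inside. The tray does not move. It stands to one side of the stand and the phone lies on the other; which is which varies.
- plant: Bystander: plant in a white round pot, 84 mm across at the top, 75 mm high, about 125 mm with leaves. Origin: centre of its underside, z up.
- pencil_pot: Bystander: white square pot 66 x 66 x 80 mm with pencils up to 140 mm high. Origin: centre of its underside, z up.
- mug: Bystander: blue mug, 80 mm across, 90 mm high, behind the stand. Origin: centre of its underside, z up.
Things that resemble listed ones, but are neither listed nor needed, are in the scene too. Of the things that look like the phone, the middle-sized one is meant. Several things have the shape of the remote; the one meant has the colours described above.

How it is judged (in metres and radians):
On the way, in this order (a step that is already met when the one before it is completed fails the run):
1. the remote lies flat in the tray, buttons up, released (x of remote in the frame of tray_in between -0.04 and 0.04 m and y of remote in the frame of tray_in between -0.05 and 0.05 m and z of remote in the frame of tray_in below 0.006 m and angle between remote's own z axis and vertical below 0.12 rad and contact force between the fingers and remote below 0.05 N and linear speed of remote below 0.03 m/s), for 0.2 s.
2. the phone lies on the cradle against the lip, released (x of phone in the frame of cradle between 0.064 and 0.078 m and y of phone in the frame of cradle between -0.01 and 0.01 m and z of phone in the frame of cradle between -0.003 and 0.005 m and angle between the z axis of phone and the z axis of cradle, either way round below 0.1 rad and angle between the x axis of phone and the x axis of cradle, either way round below 0.12 rad and x of phone_top in the frame of cradle above 0.12 m and angle between phone's own z axis and vertical below 1.2 rad and contact force between the fingers and phone below 0.05 N and linear speed of phone below 0.03 m/s), for 0.2 s.
At the end, for the whole second after the job is handed in: Remote at rest on the tray floor, buttons up, level to 0.12 rad. Phone at rest on the cradle, screen out, earpiece end up, flat on the slope (0.10 rad, 5 mm), straight to 0.12 rad, centred to 10 mm, bottom edge within 7 mm of the lip. Both released (all of step 1 and all of step 2); the robot touches nothing.
It fails at once if the phone is let fall (moving faster than 0.6 m/s while not held, a fall of about 18 mm) (contact force between the fingers and phone below 0.05 N and linear speed of phone above 0.6 m/s).
It fails at once if the remote is let fall (moving faster than 0.6 m/s while not held, a fall of about 18 mm) (contact force between the fingers and remote below 0.05 N and linear speed of remote above 0.6 m/s).
It fails at once if the plant is pushed more than 30 mm or tipped (distance of plant from where it was at the start of the episode above 0.03 m or angle between plant's own z axis and vertical above 0.3 rad).
It fails at once if the pencil pot is pushed more than 30 mm or tipped (distance of pencil_pot from where it was at the start of the episode above 0.03 m or angle between pencil_pot's own z axis and vertical above 0.3 rad).
It fails at once if the mug is pushed more than 30 mm or tipped (distance of mug from where it was at the start of the episode above 0.03 m or angle between mug's own z axis and vertical above 0.3 rad).
It also fails if it takes over 54 s, if anything falls off the work surface, if the arm or the gripper's body presses on something with over 40 N, if the wrist force passes 120 N, or if a joint passes its speed limit or range.

ROBOT

A 6-joint arm with a two-finger parallel gripper is mounted at the origin on the work surface. World frame = base frame: x ahead of the robot, y to its left, z up, the work surface at z = 0. Lengths are in mm, angles in rad, forces in N, time in s.
With the tool pointing down it reaches from about 250 to 775 mm from the base axis. Payload 4 kg.
Tool frame: the origin (TCP) lies where the fingers leave the gripper's body, on its centre line; the fingertips stand 97 mm ahead of it and the grasp point (between the pads) lies 78 mm ahead of it; z points along the fingers, x is the direction in which the jaws open and shut, and the axes are right-handed (so a half turn about z gives the same grasp; the last joint's range is limited). The gripper opens to 94 mm and grips with 3 to 60 N. Pads are 16 mm wide; open, the fingers measure 119 mm over their backs; the gripper's body (75 mm by 177 mm) begins 78 mm behind the grasp point.
Start: joints at [1.207, 0.087, 1.371, -0, 1.684, -0.103], TCP at [141.825, 531.409, 302.706] pointing down, gripper open.
Joint ranges: [-3.1, 3.1], [-0.76, 2.03], [0.27, 2.55], [-1.08, 4.22], [0.17, 2.65], [-2.57, 2.57]. Speed limits (rad/s): [2.79, 2.79, 3.14, 3.14, 3.14, 3.14].

INTERFACE

Orientations are given as [roll, pitch, yaw] about the fixed x, y, z axes, in that order (R = Rz(yaw) Ry(pitch) Rx(roll)).
In Python, from cell import sensors, viewer, finish_job, nets gives the robot as it stands.
- The arm moves only by the tool move_arm, never from a script. Its argument "increments" is a list of rows, each an object of numbers: "x", "y", "z": the shift along the tool's x, y, z scaled (see below); "wx", "wy", "wz": the turn, a rotation vector about the tool's x, y, z scaled (see below); "jaw": the opening, from 0 (shut) to 1 (fully open). A call has 1 to 20 rows; each row is the pose to reach, as a shift and turn from the pose measured when the call began, along the tool's axes at that moment, turning the shorter way round; what a row does not reach only later rows make up. The controller multiplies each number of a shift by 0.6 m and each number of a turn by 360 degrees. A row lasts 1/12 s, in which the tool goes at most 41.7 mm and 7.16 degrees, less where a joint would pass 70% of its speed; a pose out of reach is approached as far as the arm can. A call with a number of a shift or a turn outside -1 to 1 is refused whole. A call with a gripper value outside its range is refused whole. The fingers move at their own pace and stop on an object; the grip force is fixed at half the most. Time passes only in rows, so rows that repeat a pose let the fingers close. It gives the time, the measured TCP pose, the force and the opening at its end, in the units of the state.
- sensors.read_state(): the state, without advancing time (a new reading comes with each control period).
- viewer.camera(name): name is "scene" or "top" or "wrist"; returns the picture (384x512x3 uint8, red, green, blue); there is no depth.
- viewer.get_calibration(name): a dict with "camera_matrix" (3x3 intrinsics, pixels), "extrinsics" (4x4, takes a point from camera to world coordinates). Camera axes: x right, y up, looking along -z (the intrinsics and any distortion apply to the point x, -y, -z); pixel columns grow to the right and rows downward; lengths in mm; the calibration is good to about 2 mm. A picture is of the moment at which its call begins: read the wrist's pose just before it. get_calibration takes no time and is no camera call; for the wrist camera it gives the pose at the moment of the call.
- finish_job(): hands the job in, once; it reports no verdict.
Trained networks look in the newest picture that a camera, given by its name, has taken for a name from the list of things; names that differ only in an ending like _2 or _b are one class to them, and where a whole thing is asked for, a point or a joint stands for the part that bears it (a point fixed in the world has none). Each returns a list of dicts, best first, with "p" (0 to 1); they miss things now and then, are a little off and sometimes report something else, mostly with a low value. They report only what shows in the picture. A call takes as long as a camera call. They do not tell look-alikes from the thing itself.
- nets.spot_in(label, camera): "centre" ([x, y, z] in mm, in the coordinates of the camera as it stood for that picture, good to about 4 mm: the middle of the surface that is visible of it).
- nets.silhouettes(label, camera): "region" (384x512 bool, what is visible of it).
- nets.tip_of(label, camera): "centre" ([x, y, z] in mm, in the coordinates of the camera as it stood for that picture, good to about 4 mm: a listed point, or the origin of a listed thing).
The state is a dict: "clock": time; "q": joint angles; "joint_velocities": joint speeds; "tau": joint torques, N m; "tcp_pos": TCP position; "tcp_rot": TCP orientation; "force": force on the tool from outside, world axes, zero at the start; "torque": the same for the moment, N m; "opening": finger opening in mm.
Only numpy, scipy, OpenCV 4.12 (cv2) and the standard library are available. Lean on these libraries where they do the work, as an engineer would, in place of code of your own. Each camera call takes 0.05 s, during which the arm holds its last target.

## Working session

There is one attempt and no reset: what is moved stays moved. The work goes in short steps, Python scripts to look and compute and a tool call to move; the robot and the scene stay as the last step left them, time stands still between calls to the robot, and variables do not carry over. Pictures are saved under pics/ and viewed, and the job is handed in when it is done.

Besides the shell and the picture viewer there is one more tool, called after "Emit:" as name(argument=value, ...) on one line, values as JSON. move_arm: Moves the arm, as the interface text tells. Its arguments: {"type":"object","properties":{"increments":{"type":"array","items":{"type":"object","properties":{"x":{"type":"number"},"y":{"type":"number"},"z":{"type":"number"},"wx":{"type":"number"},"wy":{"type":"number"},"wz":{"type":"number"},"jaw":{"type":"number"}}}}},"required":["increments"]}

```bash
ls -a; mkdir -p pics; python3 - <<'E'
from cell import sensors, viewer
import cv2
print(sensors.read_state())
for n in ("scene","top","wrist"):
    im=viewer.camera(n); cv2.imwrite(f"pics/a_{n}.png",im[:,:,::-1])
    c=viewer.get_calibration(n); print(n,c)
E
```

```text
.
..
pics
{'clock': 0.0, 'q': array([ 1.20689866e+00,  8.79565458e-02,  1.37222971e+00,  5.11249614e-06,
        1.68359395e+00, -1.03121178e-01]), 'joint_velocities': array([-0.00068293,  0.00169171, -0.00038763, -0.00100328, -0.00046973,
        0.00180588]), 'tau': array([-1.88208302e-03, -3.40180850e+01, -3.02424967e+01,  7.16042938e-02,
        3.28712433e-02, -1.60838340e-04]), 'tcp_pos': array([141.70356969, 531.09119056, 301.51555452]), 'tcp_rot': array([-3.14136242e+00,  2.17540140e-03,  1.31002066e+00]), 'force': array([-0.10952539,  0.20133722,  0.42170847]), 'torque': array([ 0.00310552, -0.0481844 ,  0.02915607]), 'opening': 94.13360014971015}
scene {'camera_matrix': array([[374.68556557,   0.        , 250.31792666],
       [  0.        , 374.68556557, 191.38110064],
       [  0.        ,   0.        ,   1.        ]]), 'extrinsics': array([[-3.25544664e-01, -6.14070441e-01,  7.18984121e-01,
         1.27208099e+03],
       [ 9.45503026e-01, -2.16795803e-01,  2.42947745e-01,
         2.95503675e+02],
       [ 6.68571138e-03,  7.58892004e-01,  6.51182177e-01,
         7.47
[... 467 characters left out ...]
 [-2.06365083e-03,  1.32061913e-01,  9.91239322e-01,
         1.18294942e+03],
       [ 0.00000000e+00,  0.00000000e+00,  0.00000000e+00,
         1.00000000e+00]])}
wrist {'camera_matrix': array([[334.31269241,   0.        , 253.74654321],
       [  0.        , 334.31269241, 196.70489549],
       [  0.        ,   0.        ,   1.        ]]), 'extrinsics': array([[ 2.58081113e-01, -9.32213344e-01, -2.53717206e-01,
         6.76051171e+01],
       [ 9.66123133e-01,  2.48892057e-01,  6.82556678e-02,
         5.50506645e+02],
       [-4.80647161e-04, -2.62737560e-01,  9.64867215e-01,
         3.84114968e+02],
       [ 0.00000000e+00,  0.00000000e+00,  0.00000000e+00,
         1.00000000e+00]])}
```

View pics/a_scene.png

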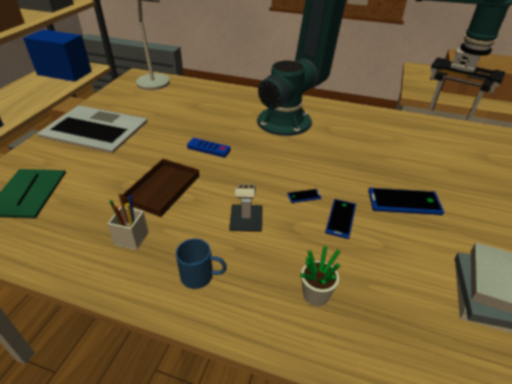

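View pics/a_top.png

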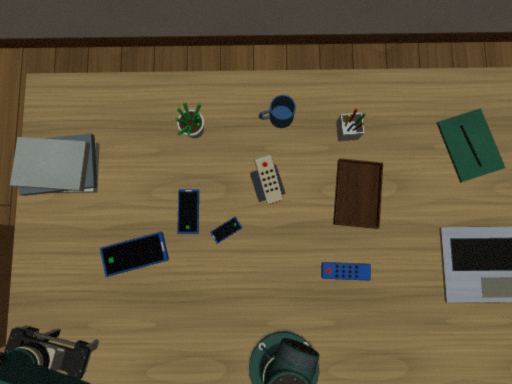

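View pics/a_wrist.png

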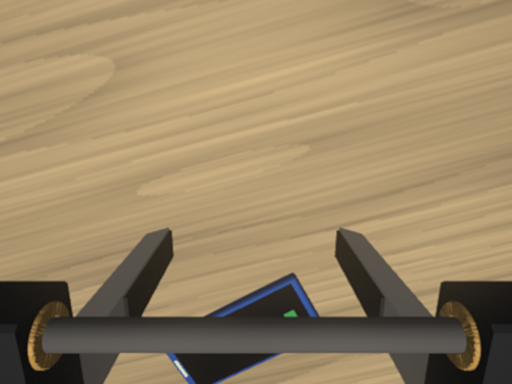

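Phone-like things in the top picture are a large one at (133,254), a middle one at (188,212) and a small one at (226,230). Remote-shaped things are a white one with a red button on the stand at (268,180) and a blue one at (346,271). I take the middle-sized phone at (188,212) and the white remote on the stand. A crop should confirm this.

```bash
cat > h.py <<'E'
import numpy as np, cv2
from cell import sensors, viewer, nets
from scipy.spatial.transform import Rotation as R
def ray(c,uv):
    K=c["camera_matrix"];E=c["extrinsics"]
    x=np.linalg.inv(K)@np.array([uv[0],uv[1],1.]); d=E[:3,:3]@np.array([x[0],-x[1],-x[2]])
    return E[:3,3],d
def onz(c,uv,z):
    o,d=ray(c,uv); return o+d*(z-o[2])/d[2]
def proj(c,p):
    E=c["extrinsics"];q=E[:3,:3].T@(np.asarray(p,float)-E[:3,3]);q=np.array([q[0],-q[1],-q[2]]);k=c["camera_matrix"]@q
    return k[:2]/k[2]
def w(c,p): return c["extrinsics"][:3,:3]@np.array(p)+c["extrinsics"][:3,3]
E
python3 - <<'E'
from h import *
c=viewer.get_calibration("top")
im=cv2.imread("pics/a_top.png")
cv2.imwrite("pics/b1.png",cv2.resize(im[145:250,160:400],None,fx=3.3,fy=3.3,interpolation=cv2.INTER_CUBIC))
cs=viewer.get_calibration("scene")
viewer.camera("top")
for cam,cc in (("top",c),("scene",cs)):
    if cam=="scene": viewer.camera("scene")
    for l in ("phone","remote","cradle","tray_in","mug","plant","pencil_pot","phone_top","stand"):
        for d in nets.tip_of(l,cam): 
            if d["p"]>.25: print(cam,l,round(d["p"],2),w(cc,d["centre"]).round(),proj(cc,w(cc,d["centre"])).round())
for l,z in (("phone",12),("tray_in",28)):
    for d in nets.silhouettes(l,"top"): pass
E
```

```text
top phone 0.89 [347. 459.   0.] [135. 252.]
top phone 0.6 [417. 172.  -1.] [226. 229.]
top remote 0.78 [ 283. -199.    2.] [345. 270.]
top remote 0.66 [ 525. -250.    5.] [358. 193.]
top remote 0.58 [565.  40.  94.] [267. 177.]
top cradle 0.45 [563.  40.  93.] [267. 178.]
top tray_in 0.68 [ 523. -251.    7.] [358. 194.]
top mug 0.7 [561.  40.  92.] [267. 179.]
top mug 0.69 [785.  -9.   3.] [281. 116.]
top plant 0.68 [745. 280.  -3.] [193. 130.]
top pencil_pot 0.75 [ 732. -224.   -2.] [346. 131.]
top phone_top 0.93 [393. 215.   3.] [212. 237.]
top phone_top 0.89 [370. 362.  10.] [165. 245.]
top phone_top 0.84 [543. 289.   6.] [189. 190.]
top stand 0.89 [564.  38.  -2.] [267. 183.]
scene phone 0.67 [473. 297.   2.] [341. 218.]
scene phone 0.67 [341. 462.   0.] [403. 202.]
scene phone 0.58 [411. 173.   2.] [303. 195.]
scene remote 0.85 [565.  44.  93.] [246. 194.]
scene remote 0.69 [ 282. -193.    2.] [209. 149.]
scene tray_in 0.64 [ 525. -240.    2.] [163. 189.]
scene mug 0.86 [787.  -6.   1.] [196. 275.]
scene pencil_pot 0.89 [ 737. -217.   -2.] [132. 240.]
scene phone_top 0.97 [545. 295.   5.] [336. 235.]
scene phone_top 0.93 [365. 364.   9.] [369. 197.]
scene phone_top 0.66 [392. 216.   9.] [318. 192.]
scene stand 0.69 [563.  42.  -1.] [246. 219.]
```

View pics/b1.png

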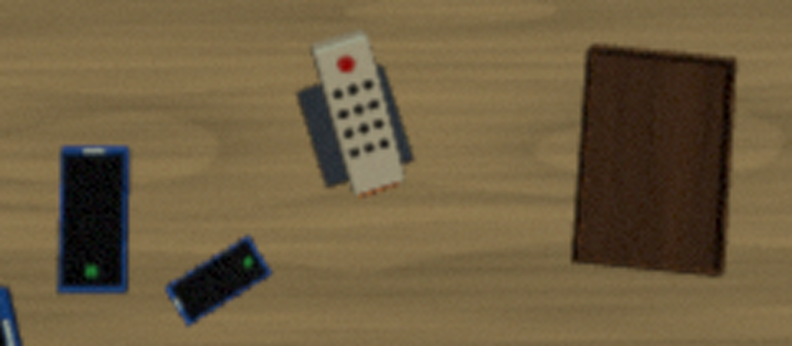

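The crop confirms it. The middle phone has its earpiece bar at the far end (crop (93,150)) and its green mark at (91,271). The white remote has its red button at (345,63), the high end. Next I fit the poses.

```bash
cat > fit.py <<'E'
from h import *
from scipy.optimize import minimize
def hullpix(c,T,dims,z0=0):
    l,b,h=dims
    P=np.array([[sx*l/2,sy*b/2,z0+sz*h] for sx in(-1,1) for sy in(-1,1) for sz in(0,1)])
    W=P@T[:3,:3].T+T[:3,3]
    px=np.array([proj(c,p) for p in W]); return cv2.convexHull(px.astype(np.float32))
def render(hull,box,s=8):
    x0,y0,x1,y1=box; m=np.zeros(((y1-y0)*s,(x1-x0)*s),np.uint8)
    cv2.fillConvexPoly(m,np.round(((hull.reshape(-1,2)+0.5-[x0,y0])*s-0.5)*16).astype(np.int32),255,cv2.LINE_8,4)
    return cv2.resize(m,(x1-x0,y1-y0),interpolation=cv2.INTER_AREA)/255.
def fit(views,pose,dims,x0,z0=0,step=(8,8,.1)):
    def cost(v):
        T=pose(v); return sum(((render(hullpix(c,T,dims,z0),b)-m[b[1]:b[3],b[0]:b[2]])**2).sum()/max(m[b[1]:b[3],b[0]:b[2]].sum(),1) for c,m,b in views)
    S=np.vstack([x0]+[np.array(x0)+np.eye(3)[i]*step[i] for i in range(3)])
    r=minimize(cost,x0,method="Nelder-Mead",options=dict(initial_simplex=S,xatol=.01,fatol=1e-6,maxiter=300)); return r.x,r.fun
def flat(z):
    def p(v):
        T=np.eye(4);T[:3,:3]=R.from_euler('z',v[2]).as_matrix();T[:3,3]=[v[0],v[1],z];return T
    return p
def cradT(v):
    T=np.eye(4);T[:3,:3]=R.from_euler('z',v[2]).as_matrix()@R.from_euler('y',-np.radians(35)).as_matrix();T[:3,3]=[v[0],v[1],50];return T
def onCr(l):
    def p(v):
        T=cradT(v).copy();T[:3,3]+=T[:3,0]*l/2;return T
    return p
def blob(mask,box):
    x0,y0,x1,y1=box;m=np.zeros(mask.shape,np.uint8);m[y0:y1,x0:x1]=mask[y0:y1,x0:x1]
    n,lab,st,_=cv2.connectedComponentsWithStats(m); i=1+np.argmax(st[1:,4]); m=(lab==i).astype(np.uint8)
    cs,_=cv2.findContours(m,cv2.RETR_EXTERNAL,cv2.CHAIN_APPROX_NONE); cv2.drawContours(m,cs,-1,1,-1); return m.astype(float)
E
python3 - <<'E'
from fit import *
ct,cs=viewer.get_calibration("top"),viewer.get_calibration("scene")
it,isc=cv2.imread("pics/a_top.png").astype(int),cv2.imread("pics/a_scene.png").astype(int)
def ph(i): return (i[:,:,0]>i[:,:,2]+15)|(i.sum(2)<130)
def rm(i): return (i.min(2)>105)&(i.max(2)-i.min(2)<45)
def tr(i): return (i[:,:,2]<100)&(i[:,:,2]<115)
B={"ph":((170,180,206,240),(318,192,362,244)),"rm":((248,148,290,210),(230,180,262,222)),"tr":((325,150,392,235),(115,152,206,222))}
V={}
for k,f in (("ph",ph),("rm",rm),("tr",tr)):
    V[k]=[(ct,blob(f(it),B[k][0]),B[k][0]),(cs,blob(f(isc),B[k][1]),B[k][1])]
    print(k,[int(v[1].sum()) for v in V[k]])
for name,vs in (("top",[0]),("scene",[1]),("both",[0,1])):
    g=lambda k:[V[k][i] for i in vs]
    print(name)
    print(" phone",*fit(g("ph"),flat(0),(142,66,12),[473,294,0]))
    print(" remote->cradle",*fit(g("rm"),onCr(150),(150,50,22),[502,25,.25]))
    print(" tray",*fit(g("tr"),flat(0),(210,140,28),[523,-245,-.05]))
for k in V:
  for j,n in((0,"top"),(1,"scene")): cv2.imwrite(f"pics/m_{k}_{n}.png",V[k][j][1]*255)
E
cd pics; python3 -c "
import cv2,numpy as np
a=sum(cv2.imread(f'm_{k}_top.png')//1 for k in('ph','rm','tr'));b=sum(cv2.imread(f'm_{k}_scene.png') for k in('ph','rm','tr'))
cv2.imwrite('c1.png',cv2.resize(np.hstack([a[140:250,160:400],b[140:250,110:370]]),None,fx=1.5,fy=1.5))"
```

```text
ph [922, 786]
rm [628, 48]
tr [3113, 2833]
top
 phone [4.75547122e+02 2.91815866e+02 9.30081386e-03] 0.034152874624393585
 remote->cradle [5.04736063e+02 2.11312014e+01 2.59708052e-01] 0.3333844895520341
 tray [ 5.24239002e+02 -2.47795826e+02 -1.11309787e-01] 0.006565554057453748
scene
 phone [4.71296186e+02 2.95195581e+02 3.81111488e-03] 0.13830037967389722
 remote->cradle [4.85555885e+02 1.16258202e+01 3.57711133e-01] 3.8077739331026534
 tray [ 5.25161406e+02 -2.43816524e+02 -1.10311588e-01] 0.10120784140016202
both
 phone [ 4.75315199e+02  2.93666074e+02 -1.00497198e-02] 0.20647976604882462
 remote->cradle [5.00496794e+02 1.36782884e+01 3.62903748e-01] 4.637795086978633
 tray [ 5.24736421e+02 -2.46828055e+02 -1.07077950e-01] 0.1333316283854496[ WARN:0@2.524] global loadsave.cpp:1063 imwrite_ Unsupported depth image for selected encoder is fallbacked to CV_8U.
```

View pics/c1.png

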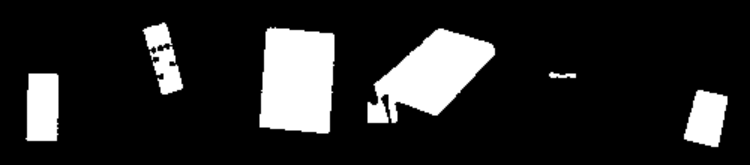

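```bash
cat >> h.py <<'E'
def toolT(zaxis,xaxis,pos):
    z=np.array(zaxis,float);z/=np.linalg.norm(z);x=np.array(xaxis,float);x-=z*(x@z);x/=np.linalg.norm(x)
    T=np.eye(4);T[:3,0]=x;T[:3,1]=np.cross(z,x);T[:3,2]=z;T[:3,3]=pos;return T
def cur():
    s=sensors.read_state();T=np.eye(4);T[:3,:3]=R.from_euler('xyz',s["tcp_rot"]).as_matrix();T[:3,3]=s["tcp_pos"];return T,s
def inc(T):
    C,s=cur();D=np.linalg.inv(C)@T;rv=R.from_matrix(D[:3,:3]).as_rotvec(degrees=True)
    print("t",round(s["clock"],2),"F",s["force"].round(1),"open",round(s["opening"],1),"tcp",s["tcp_pos"].round(1),s["tcp_rot"].round(3))
    print("xyz",(D[:3,3]/600).round(4),"w",(rv/360).round(4),"| mm",D[:3,3].round(1),"deg",rv.round(1),"rows>=",round(max(np.linalg.norm(D[:3,3])/41.7,np.linalg.norm(rv)/7.16),1))
E
cat > plan.py <<'E'
from fit import *
CR=[504.7,22,.26]
def crad_tool(x,h,y=0,cr=None,dpitch=0):   # TCP over the cradle slope at cradle coords, fingertips h above slope
    T=cradT(cr or CR); p=T@np.array([x,y,97+h,1]); return toolT(-T[:3,2],T[:3,1],p[:3])
E
python3 - <<'E'
from plan import *
ct=viewer.get_calibration("top")
it=cv2.imread("pics/a_top.png").astype(int)
rm=(it.min(2)>105)&(it.max(2)-it.min(2)<45)
m=cv2.morphologyEx(rm.astype(np.uint8),cv2.MORPH_CLOSE,np.ones((7,7)))
b=(248,148,290,210); 
print(fit([(ct,blob(m,b),b)],onCr(150),(150,50,22),[502,25,.25]))
inc(crad_tool(75,100))
c=viewer.get_calibration("wrist");T,_=cur()
print(np.linalg.inv(T)@c["extrinsics"])
E
```

```text
(array([5.04736063e+02, 2.11312014e+01, 2.59708052e-01]), np.float64(0.1860700558621493))
t 1.25 F [ 0.7  0.2 -0.2] open 93.9 tcp [141.8 531.4 302.7] [ 3.142 -0.     1.31 ]
xyz [-0.7072  0.7287  0.0805] w [-0.095   0.0253 -0.0803] | mm [-424.3  437.2   48.3] deg [-34.2   9.1 -28.9] rows>= 14.7
[[ 9.99999285e-01  5.78040883e-04 -1.04645982e-03 -5.86841118e-01]
 [ 2.82623729e-04 -9.64829982e-01 -2.62874544e-01 -7.66193662e+01]
 [-1.16160804e-03  2.62874060e-01 -9.64829456e-01 -8.23226466e+01]
 [ 0.00000000e+00  0.00000000e+00  0.00000000e+00  1.00000000e+00]]
```

Emit:
move_arm(increments=[{"x": -0.707, "y": 0.729, "z": 0.08, "wx": -0.095, "wy": 0.0253, "wz": -0.0803, "jaw": 1}, {"x": -0.707, "y": 0.729, "z": 0.08, "wx": -0.095, "wy": 0.0253, "wz": -0.0803, "jaw": 1}, {"x": -0.707, "y": 0.729, "z": 0.08, "wx": -0.095, "wy": 0.0253, "wz": -0.0803, "jaw": 1}, {"x": -0.707, "y": 0.729, "z": 0.08, "wx": -0.095, "wy": 0.0253, "wz": -0.0803, "jaw": 1}, {"x": -0.707, "y": 0.729, "z": 0.08, "wx": -0.095, "wy": 0.0253, "wz": -0.0803, "jaw": 1}, {"x": -0.707, "y": 0.729, "z": 0.08, "wx": -0.095, "wy": 0.0253, "wz": -0.0803, "jaw": 1}, {"x": -0.707, "y": 0.729, "z": 0.08, "wx": -0.095, "wy": 0.0253, "wz": -0.0803, "jaw": 1}, {"x": -0.707, "y": 0.729, "z": 0.08, "wx": -0.095, "wy": 0.0253, "wz": -0.0803, "jaw": 1}, {"x": -0.707, "y": 0.729, "z": 0.08, "wx": -0.095, "wy": 0.0253, "wz": -0.0803, "jaw": 1}, {"x": -0.707, "y": 0.729, "z": 0.08, "wx": -0.095, "wy": 0.0253, "wz": -0.0803, "jaw": 1}, {"x": -0.707, "y": 0.729, "z": 0.08, "wx": -0.095, "wy": 0.0253, "wz": -0.0803, "jaw": 1}, {"x": -0.707, "y": 0.729, "z": 0.08, "wx": -0.095, "wy": 0.0253, "wz": -0.0803, "jaw": 1}, {"x": -0.707, "y": 0.729, "z": 0.08, "wx": -0.095, "wy": 0.0253, "wz": -0.0803, "jaw": 1}, {"x": -0.707, "y": 0.729, "z": 0.08, "wx": -0.095, "wy": 0.0253, "wz": -0.0803, "jaw": 1}, {"x": -0.707, "y": 0.729, "z": 0.08, "wx": -0.095, "wy": 0.0253, "wz": -0.0803, "jaw": 1}, {"x": -0.707, "y": 0.729, "z": 0.08, "wx": -0.095, "wy": 0.0253, "wz": -0.0803, "jaw": 1}, {"x": -0.707, "y": 0.729, "z": 0.08, "wx": -0.095, "wy": 0.0253, "wz": -0.0803, "jaw": 1}, {"x": -0.707, "y": 0.729, "z": 0.08, "wx": -0.095, "wy": 0.0253, "wz": -0.0803, "jaw": 1}])

```text
clock: 2.75
tcp_pos: [454.7, 9.1, 254.5]
tcp_rot: [2.531, -0.001, 1.831]
force: [-0.5, -0.1, 0.7]
opening: 93.7
```

```bash
cat > look.py <<'E'
import sys
from plan import *
# overlay predicted remote/phone outline
n=sys.argv[1]; cam=sys.argv[2]
c=viewer.get_calibration(cam); im=viewer.camera(cam); cv2.imwrite(f"pics/{n}.png",im[:,:,::-1])
E
python3 - <<'E'
from plan import *
inc(crad_tool(75,100))
c=viewer.get_calibration("wrist"); im=viewer.camera("wrist")[:,:,::-1].copy(); cv2.imwrite("pics/d_raw.png",im)
T=onCr(150)(CR)
for h in (0,22):
    P=[proj(c,(T@np.array([sx*75,sy*25,h,1]))[:3]) for sx,sy in((-1,-1),(1,-1),(1,1),(-1,1))]
    cv2.polylines(im,[np.round(P).astype(np.int32)],True,(0,0,255) if h else (0,255,0),1)
cv2.imwrite("pics/d.png",im)
E
```

```text
t 2.75 F [-0.5 -0.1  0.7] open 93.7 tcp [454.7   9.1 254.5] [ 2.531e+00 -1.000e-03  1.831e+00]
xyz [-0.0006 -0.      0.0002] w [-0.0001 -0.0001 -0.    ] | mm [-0.4 -0.   0.1] deg [-0. -0. -0.] rows>= 0.0
```

View pics/d.png

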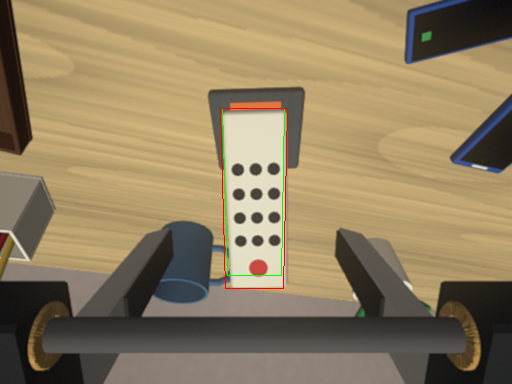

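The wrist view shows the remote from (221,107) to (284,288), and the overlay of the fitted pose matches it within about a pixel. Now I approach and close.

Emit:
move_arm(increments=[{"z": 0.05, "jaw": 1}, {"z": 0.1, "jaw": 1}, {"z": 0.14, "jaw": 1}, {"z": 0.162, "jaw": 1}, {"z": 0.162, "jaw": 1}, {"z": 0.162, "jaw": 0.4}, {"z": 0.162, "jaw": 0.3}, {"z": 0.162, "jaw": 0.3}, {"z": 0.162, "jaw": 0.3}, {"z": 0.162, "jaw": 0.3}, {"z": 0.162, "jaw": 0.3}, {"z": 0.162, "jaw": 0.3}])

```text
$.increments[0]: bad value
```

```bash
python3 look.py e wrist; python3 - <<'E'
from plan import *
inc(crad_tool(75,2.5))
E
```

```text
t 2.85 F [ 0.   0.3 -0.3] open 93.9 tcp [454.6  10.1 254.8] [2.53  0.    1.833]
xyz [-0.0026 -0.0005  0.163 ] w [ 0.0001 -0.0002  0.0003] | mm [-1.5 -0.3 97.8] deg [ 0.  -0.1  0.1] rows>= 2.3
```

View pics/e.png

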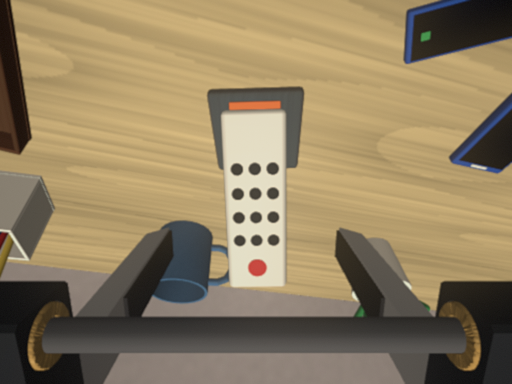

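The move was refused because every row needs all of its keys. The view is unchanged, with the remote centred between the fingers at x≈254.

Emit:
move_arm(increments=[{"x": 0, "y": 0, "z": 0.05, "wx": 0, "wy": 0, "wz": 0, "jaw": 1}, {"x": 0, "y": 0, "z": 0.1, "wx": 0, "wy": 0, "wz": 0, "jaw": 1}, {"x": 0, "y": 0, "z": 0.14, "wx": 0, "wy": 0, "wz": 0, "jaw": 1}, {"x": 0, "y": 0, "z": 0.162, "wx": 0, "wy": 0, "wz": 0, "jaw": 1}, {"x": 0, "y": 0, "z": 0.162, "wx": 0, "wy": 0, "wz": 0, "jaw": 1}, {"x": 0, "y": 0, "z": 0.162, "wx": 0, "wy": 0, "wz": 0, "jaw": 0.4}, {"x": 0, "y": 0, "z": 0.162, "wx": 0, "wy": 0, "wz": 0, "jaw": 0.3}, {"x": 0, "y": 0, "z": 0.162, "wx": 0, "wy": 0, "wz": 0, "jaw": 0.3}, {"x": 0, "y": 0, "z": 0.162, "wx": 0, "wy": 0, "wz": 0, "jaw": 0.3}, {"x": 0, "y": 0, "z": 0.162, "wx": 0, "wy": 0, "wz": 0, "jaw": 0.3}, {"x": 0, "y": 0, "z": 0.162, "wx": 0, "wy": 0, "wz": 0, "jaw": 0.3}, {"x": 0, "y": 0, "z": 0.162, "wx": 0, "wy": 0, "wz": 0, "jaw": 0.3}])

```text
clock: 3.85
tcp_pos: [508.5, 24.5, 175.8]
tcp_rot: [2.529, 0.0, 1.833]
force: [-0.3, 1.5, 0.9]
opening: 50.8
```

```bash
python3 look.py e2 wrist; python3 - <<'E'
from plan import *
inc(crad_tool(75,2.5))
inc(crad_tool(75,72))
E
```

```text
t 3.9 F [-1.4 -0.2  2.2] open 49.7 tcp [508.5  24.5 175.8] [2.53  0.    1.833]
xyz [-0.0024 -0.0011  0.0018] w [ 0.0002 -0.0002  0.0003] | mm [-1.4 -0.7  1.1] deg [ 0.1 -0.1  0.1] rows>= 0.0
t 3.9 F [-1.4 -0.2  2.2] open 49.7 tcp [508.5  24.5 175.8] [2.53  0.    1.833]
xyz [-0.0022 -0.001  -0.1141] w [ 0.0002 -0.0002  0.0003] | mm [ -1.3  -0.6 -68.4] deg [ 0.1 -0.1  0.1] rows>= 1.6
```

View pics/e2.png

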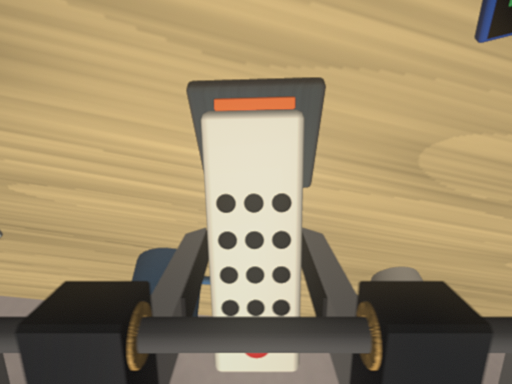

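The remote is gripped: the opening is about 50 mm and both fingers touch its sides. Next I lift it off along the slope normal.

Emit:
move_arm(increments=[{"x": 0, "y": 0, "z": -0.02, "wx": 0, "wy": 0, "wz": 0, "jaw": 0.3}, {"x": 0, "y": 0, "z": -0.06, "wx": 0, "wy": 0, "wz": 0, "jaw": 0.3}, {"x": 0, "y": 0, "z": -0.1, "wx": 0, "wy": 0, "wz": 0, "jaw": 0.3}, {"x": 0, "y": 0, "z": -0.14, "wx": 0, "wy": 0, "wz": 0, "jaw": 0.3}, {"x": 0, "y": 0, "z": -0.16, "wx": 0, "wy": 0, "wz": 0, "jaw": 0.3}, {"x": 0, "y": 0, "z": -0.16, "wx": 0, "wy": 0, "wz": 0, "jaw": 0.3}])

```text
clock: 4.4
tcp_pos: [455.3, 9.5, 257.5]
tcp_rot: [2.525, 0.003, 1.832]
force: [-0.1, -0.5, -0.4]
opening: 49.8
```

```bash
python3 - <<'E'
from plan import *
# tray: above
def tray_tool(h): 
    a=-.11; return toolT([0,0,-1],[-np.sin(a),np.cos(a),0],[524.5,-246.5,5+h+97])
inc(tray_tool(90)); inc(tray_tool(4))
E
python3 look.py f wrist;python3 look.py f2 top; python3 -c "
import cv2
im=cv2.imread('pics/f2.png');cv2.imwrite('pics/f3.png',cv2.resize(im[140:330,160:400],None,fx=3,fy=3))"
```

```text
t 4.4 F [-0.1 -0.5 -0.4] open 49.8 tcp [455.3   9.5 257.5] [2.525 0.003 1.832]
xyz [-0.4417 -0.063   0.0908] w [ 0.0971 -0.0177  0.0573] | mm [-265.   -37.8   54.5] deg [35.  -6.4 20.6] rows>= 6.6
t 4.4 F [-0.1 -0.5 -0.4] open 49.8 tcp [455.3   9.5 257.5] [2.525 0.003 1.832]
xyz [-0.4412 -0.1459  0.2077] w [ 0.0971 -0.0177  0.0573] | mm [-264.7  -87.6  124.6] deg [35.  -6.4 20.6] rows>= 7.3
```

View pics/f.png

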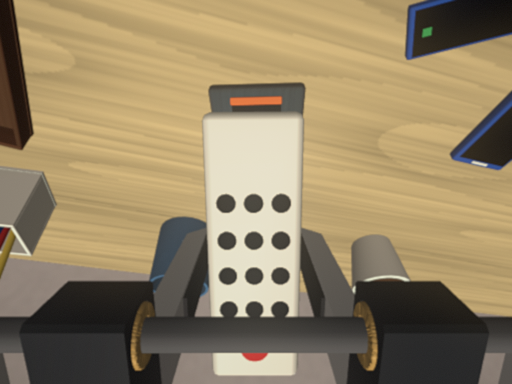

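View pics/f3.png

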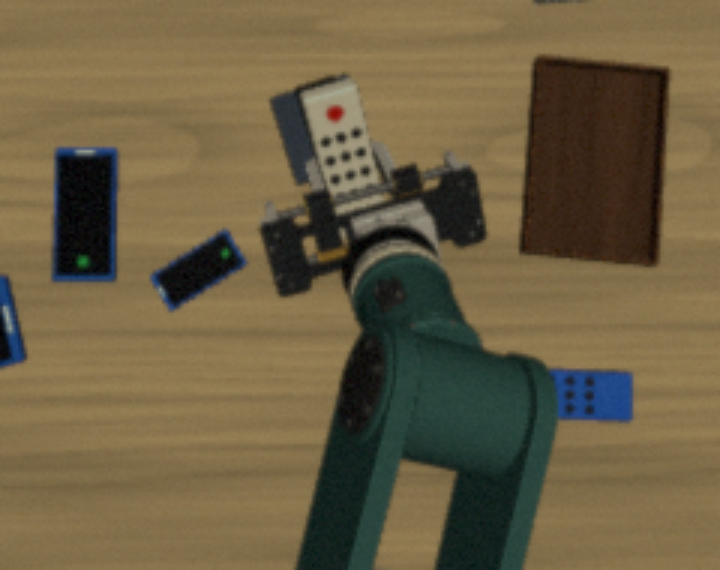

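The remote is held without slipping, looking the same in the gripper as before the lift. It also clears the cradle. Next I go above the tray and level it.

Emit:
move_arm(increments=[{"x": -0.442, "y": -0.063, "z": 0.091, "wx": 0.0971, "wy": -0.0177, "wz": 0.0573, "jaw": 0.3}, {"x": -0.442, "y": -0.063, "z": 0.091, "wx": 0.0971, "wy": -0.0177, "wz": 0.0573, "jaw": 0.3}, {"x": -0.442, "y": -0.063, "z": 0.091, "wx": 0.0971, "wy": -0.0177, "wz": 0.0573, "jaw": 0.3}, {"x": -0.442, "y": -0.063, "z": 0.091, "wx": 0.0971, "wy": -0.0177, "wz": 0.0573, "jaw": 0.3}, {"x": -0.442, "y": -0.063, "z": 0.091, "wx": 0.0971, "wy": -0.0177, "wz": 0.0573, "jaw": 0.3}, {"x": -0.442, "y": -0.063, "z": 0.091, "wx": 0.0971, "wy": -0.0177, "wz": 0.0573, "jaw": 0.3}, {"x": -0.442, "y": -0.063, "z": 0.091, "wx": 0.0971, "wy": -0.0177, "wz": 0.0573, "jaw": 0.3}, {"x": -0.442, "y": -0.063, "z": 0.091, "wx": 0.0971, "wy": -0.0177, "wz": 0.0573, "jaw": 0.3}, {"x": -0.442, "y": -0.063, "z": 0.091, "wx": 0.0971, "wy": -0.0177, "wz": 0.0573, "jaw": 0.3}, {"x": -0.442, "y": -0.063, "z": 0.091, "wx": 0.0971, "wy": -0.0177, "wz": 0.0573, "jaw": 0.3}, {"x": -0.442, "y": -0.063, "z": 0.091, "wx": 0.0971, "wy": -0.0177, "wz": 0.0573, "jaw": 0.3}, {"x": -0.442, "y": -0.063, "z": 0.091, "wx": 0.0971, "wy": -0.0177, "wz": 0.0573, "jaw": 0.3}])

```text
clock: 5.5
tcp_pos: [524.0, -244.8, 188.2]
tcp_rot: [-3.137, -0.001, 1.463]
force: [-0.3, 0.2, -0.7]
opening: 49.4
```

```bash
python3 look.py g wrist; cat >> plan.py <<'E'
def tray_tool(h): 
    a=-.11; return toolT([0,0,-1],[-np.sin(a),np.cos(a),0],[524.5,-246.5,5+h+97])
E
python3 - <<'E'
from plan import *
inc(tray_tool(4))
E
python3 look.py g2 scene
python3 -c "
import cv2
im=cv2.imread('pics/g2.png');cv2.imwrite('pics/g3.png',cv2.resize(im[80:260,60:300],None,fx=3,fy=3))"
```

```text
t 5.55 F [ 0.4 -0.4 -1.9] open 49.5 tcp [ 524.1 -244.9  188.5] [-3.137e+00 -1.000e-03  1.463e+00]
xyz [-0.0026  0.0016  0.1375] w [-0.0007 -0.0001  0.0004] | mm [-1.6  1.  82.5] deg [-0.2 -0.   0.1] rows>= 2.0
```

View pics/g.png

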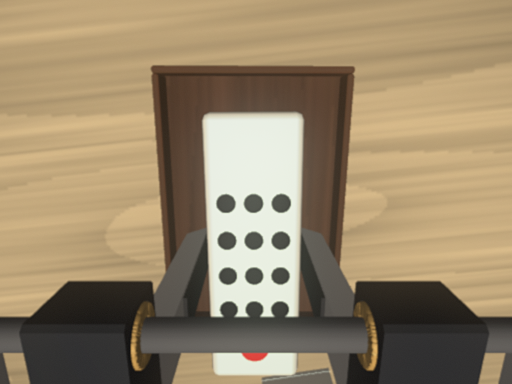

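View pics/g3.png

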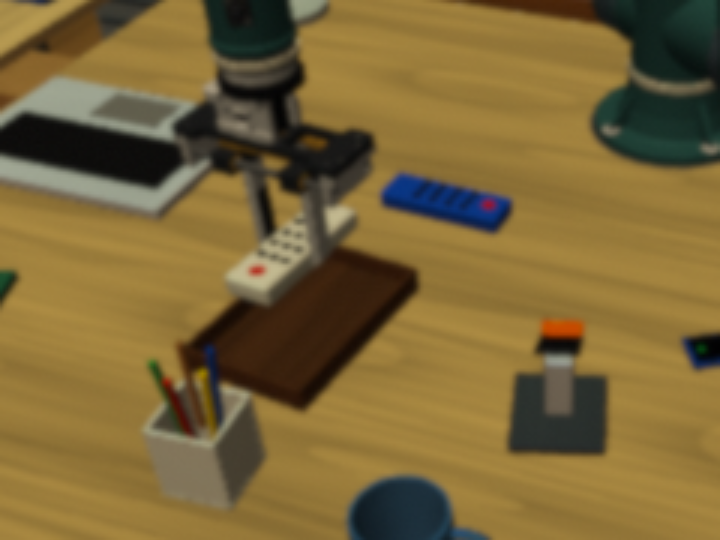

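The remote is level, centred over the tray and lined up with its long side. I lower it in steps.

Emit:
move_arm(increments=[{"x": 0, "y": 0, "z": 0.04, "wx": 0, "wy": 0, "wz": 0, "jaw": 0.3}, {"x": 0, "y": 0, "z": 0.08, "wx": 0, "wy": 0, "wz": 0, "jaw": 0.3}, {"x": 0, "y": 0, "z": 0.11, "wx": 0, "wy": 0, "wz": 0, "jaw": 0.3}, {"x": 0, "y": 0, "z": 0.125, "wx": 0, "wy": 0, "wz": 0, "jaw": 0.3}, {"x": 0, "y": 0, "z": 0.132, "wx": 0, "wy": 0, "wz": 0, "jaw": 0.3}, {"x": 0, "y": 0, "z": 0.134, "wx": 0, "wy": 0, "wz": 0, "jaw": 0.3}, {"x": 0, "y": 0, "z": 0.134, "wx": 0, "wy": 0, "wz": 0, "jaw": 0.3}])

```text
clock: 6.18
tcp_pos: [524.3, -245.2, 109.3]
tcp_rot: [-3.139, 0.0, 1.463]
force: [0.6, 0.4, -1.6]
opening: 49.8
```

Emit:
move_arm(increments=[{"x": 0, "y": 0, "z": 0.0015, "wx": 0, "wy": 0, "wz": 0, "jaw": 0.3}, {"x": 0, "y": 0, "z": 0.003, "wx": 0, "wy": 0, "wz": 0, "jaw": 0.3}, {"x": 0, "y": 0, "z": 0.003, "wx": 0, "wy": 0, "wz": 0, "jaw": 0.3}])

```text
clock: 6.43
tcp_pos: [524.9, -245.5, 108.6]
tcp_rot: [-3.142, 0.001, 1.463]
force: [0.5, -0.1, -0.2]
opening: 49.9
```

Emit:
move_arm(increments=[{"x": 0, "y": 0, "z": 0.002, "wx": 0, "wy": 0, "wz": 0, "jaw": 0.3}, {"x": 0, "y": 0, "z": 0.004, "wx": 0, "wy": 0, "wz": 0, "jaw": 0.3}, {"x": 0, "y": 0, "z": 0.004, "wx": 0, "wy": 0, "wz": 0, "jaw": 0.3}])

```text
clock: 6.68
tcp_pos: [525.4, -245.9, 107.0]
tcp_rot: [3.14, 0.002, 1.463]
force: [1.0, -0.7, 2.8]
opening: 49.7
```

Emit:
move_arm(increments=[{"x": 0, "y": 0, "z": 0.002, "wx": 0, "wy": 0, "wz": 0, "jaw": 0.3}, {"x": 0, "y": 0, "z": 0.003, "wx": 0, "wy": 0, "wz": 0, "jaw": 0.3}, {"x": 0, "y": 0, "z": 0.003, "wx": 0, "wy": 0, "wz": 0, "jaw": 0.3}])

```text
clock: 6.93
tcp_pos: [525.6, -246.0, 106.5]
tcp_rot: [3.139, 0.003, 1.463]
force: [-1.3, 1.4, 5.5]
opening: 49.7
```

```bash
python3 look.py h wrist; python3 look.py h2 scene
python3 -c "
import cv2
im=cv2.imread('pics/h2.png');cv2.imwrite('pics/h3.png',cv2.resize(im[80:260,60:300],None,fx=3,fy=3))"
```

```text
(no output)
```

View pics/h.png

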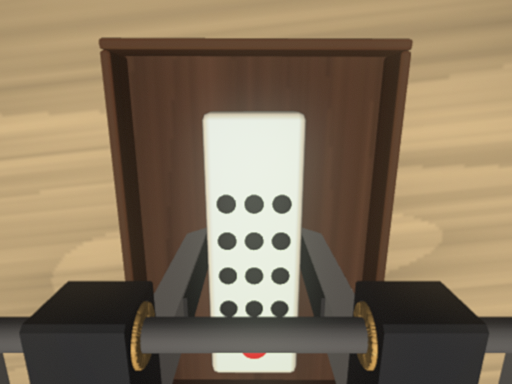

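View pics/h3.png

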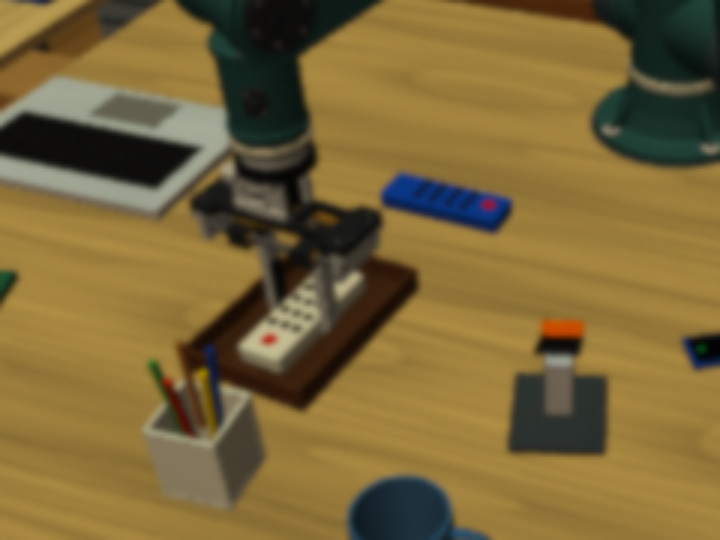

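The remote rests on the tray floor inside the walls, with an upward contact force of 5.5 N. I open partly, since the walls are close, and then rise.

Emit:
move_arm(increments=[{"x": 0, "y": 0, "z": 0, "wx": 0, "wy": 0, "wz": 0, "jaw": 0.56}, {"x": 0, "y": 0, "z": 0, "wx": 0, "wy": 0, "wz": 0, "jaw": 0.6}, {"x": 0, "y": 0, "z": 0, "wx": 0, "wy": 0, "wz": 0, "jaw": 0.7}, {"x": 0, "y": 0, "z": 0, "wx": 0, "wy": 0, "wz": 0, "jaw": 0.8}, {"x": 0, "y": 0, "z": 0, "wx": 0, "wy": 0, "wz": 0, "jaw": 0.8}, {"x": 0, "y": 0, "z": 0, "wx": 0, "wy": 0, "wz": 0, "jaw": 0.8}, {"x": 0, "y": 0, "z": -0.03, "wx": 0, "wy": 0, "wz": 0, "jaw": 0.8}, {"x": 0, "y": 0, "z": -0.09, "wx": 0, "wy": 0, "wz": 0, "jaw": 0.8}, {"x": 0, "y": 0, "z": -0.15, "wx": 0, "wy": 0, "wz": 0, "jaw": 0.8}, {"x": 0, "y": 0, "z": -0.21, "wx": 0, "wy": 0, "wz": 0, "jaw": 0.8}, {"x": 0, "y": 0, "z": -0.21, "wx": 0, "wy": 0, "wz": 0, "jaw": 1}, {"x": 0, "y": 0, "z": -0.21, "wx": 0, "wy": 0, "wz": 0, "jaw": 1}])

```text
clock: 8.03
tcp_pos: [526.4, -246.3, 236.0]
tcp_rot: [3.133, 0.006, 1.463]
force: [0.2, -0.2, -0.3]
opening: 84.9
```

```bash
python3 look.py i wrist; cat >> plan.py <<'E'
def phone_tool(h,P=(474.5,293,0.0)): 
    a=P[2]; return toolT([0,0,-1],[-np.sin(a),np.cos(a),0],[P[0],P[1],h+97])
E
python3 - <<'E'
from plan import *
inc(phone_tool(130))
E
```

```text
t 8.08 F [-0.4 -0.3 -0.4] open 89.0 tcp [ 525.6 -245.8  233.3] [3.138e+00 3.000e-03 1.463e+00]
xyz [ 0.8837 -0.1809  0.0067] w [ 0.0006  0.0006 -0.0171] | mm [ 530.2 -108.5    4. ] deg [ 0.2  0.2 -6.2] rows>= 13.0
```

View pics/i.png

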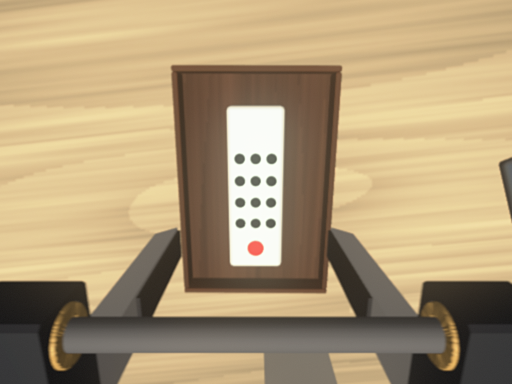

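The remote lies flat and centred in the tray, buttons up and released, at pixels (228–283, 106–266). Next is the phone.

Emit:
move_arm(increments=[{"x": 0.884, "y": -0.181, "z": 0.006, "wx": 0, "wy": 0, "wz": -0.0171, "jaw": 1}, {"x": 0.884, "y": -0.181, "z": 0.006, "wx": 0, "wy": 0, "wz": -0.0171, "jaw": 1}, {"x": 0.884, "y": -0.181, "z": 0.006, "wx": 0, "wy": 0, "wz": -0.0171, "jaw": 1}, {"x": 0.884, "y": -0.181, "z": 0.006, "wx": 0, "wy": 0, "wz": -0.0171, "jaw": 1}, {"x": 0.884, "y": -0.181, "z": 0.006, "wx": 0, "wy": 0, "wz": -0.0171, "jaw": 1}, {"x": 0.884, "y": -0.181, "z": 0.006, "wx": 0, "wy": 0, "wz": -0.0171, "jaw": 1}, {"x": 0.884, "y": -0.181, "z": 0.006, "wx": 0, "wy": 0, "wz": -0.0171, "jaw": 1}, {"x": 0.884, "y": -0.181, "z": 0.006, "wx": 0, "wy": 0, "wz": -0.0171, "jaw": 1}, {"x": 0.884, "y": -0.181, "z": 0.006, "wx": 0, "wy": 0, "wz": -0.0171, "jaw": 1}, {"x": 0.884, "y": -0.181, "z": 0.006, "wx": 0, "wy": 0, "wz": -0.0171, "jaw": 1}, {"x": 0.884, "y": -0.181, "z": 0.006, "wx": 0, "wy": 0, "wz": -0.0171, "jaw": 1}, {"x": 0.884, "y": -0.181, "z": 0.006, "wx": 0, "wy": 0, "wz": -0.0171, "jaw": 1}, {"x": 0.884, "y": -0.181, "z": 0.006, "wx": 0, "wy": 0, "wz": -0.0171, "jaw": 1}, {"x": 0.884, "y": -0.181, "z": 0.006, "wx": 0, "wy": 0, "wz": -0.0171, "jaw": 1}, {"x": 0.884, "y": -0.181, "z": 0.006, "wx": 0, "wy": 0, "wz": -0.0171, "jaw": 1}, {"x": 0.884, "y": -0.181, "z": 0.006, "wx": 0, "wy": 0, "wz": -0.0171, "jaw": 1}])

```text
clock: 9.42
tcp_pos: [473.8, 292.7, 225.3]
tcp_rot: [3.141, 0.006, 1.571]
force: [-0.9, -0.1, -0.1]
opening: 94.0
```

```bash
python3 - <<'E'
from plan import *
c=viewer.get_calibration("wrist"); im=viewer.camera("wrist")[:,:,::-1].copy(); cv2.imwrite("pics/j_raw.png",im)
i=im.astype(int); m=((i[:,:,0]>i[:,:,2]+25)|(i.sum(2)<120)); m[285:]=0; 
b=(150,40,360,285); bl=blob(m.astype(np.uint8),b)
x,f=fit([(c,bl,b)],flat(0),(142,66,12),[474,293,0]); print(x,f)
for P,col in ((x,(0,0,255)),((474.5,293,0),(0,255,0))):
    cv2.polylines(im,[np.round(hullpix(c,flat(0)(P),(142,66,12))).astype(np.int32)],True,col,1)
cv2.imwrite("pics/j.png",im); cv2.imwrite("pics/jm.png",(bl*255).astype(np.uint8))
inc(phone_tool(2.5,tuple(x)))
E
```

```text
[ 4.75467843e+02  2.93442970e+02 -7.32580251e-03] 0.034685941070685365
t 9.47 F [-0.  -0.   0.7] open 93.9 tcp [474.1 292.1 225.8] [3.141 0.006 1.57 ]
xyz [0.0035 0.002  0.2104] w [0.0002 0.0009 0.001 ] | mm [  2.1   1.2 126.3] deg [0.1 0.3 0.4] rows>= 3.0
```

View pics/j.png

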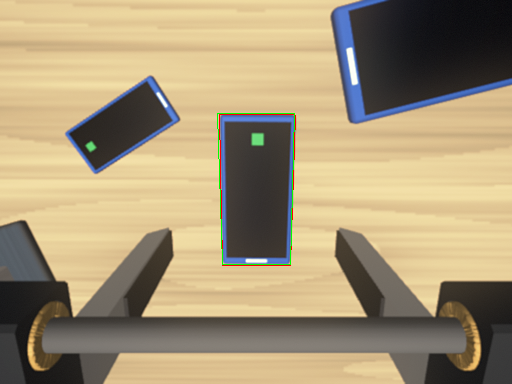

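The middle phone sits at (219–294, 114–265) in the wrist view, with green at the near end and the earpiece at the far end. The fit overlays it exactly, so I descend.

Emit:
move_arm(increments=[{"x": 0.0025, "y": 0.002, "z": 0.05, "wx": 0, "wy": 0.0009, "wz": 0.001, "jaw": 1}, {"x": 0.0025, "y": 0.002, "z": 0.1, "wx": 0, "wy": 0.0009, "wz": 0.001, "jaw": 1}, {"x": 0.0025, "y": 0.002, "z": 0.15, "wx": 0, "wy": 0.0009, "wz": 0.001, "jaw": 1}, {"x": 0.0025, "y": 0.002, "z": 0.18, "wx": 0, "wy": 0.0009, "wz": 0.001, "jaw": 1}, {"x": 0.0025, "y": 0.002, "z": 0.2, "wx": 0, "wy": 0.0009, "wz": 0.001, "jaw": 1}, {"x": 0.0025, "y": 0.002, "z": 0.206, "wx": 0, "wy": 0.0009, "wz": 0.001, "jaw": 1}, {"x": 0.0025, "y": 0.002, "z": 0.206, "wx": 0, "wy": 0.0009, "wz": 0.001, "jaw": 1}, {"x": 0.0025, "y": 0.002, "z": 0.206, "wx": 0, "wy": 0.0009, "wz": 0.001, "jaw": 1}])

```text
clock: 10.13
tcp_pos: [476.4, 292.6, 103.4]
tcp_rot: [3.139, -0.001, 1.563]
force: [0.0, 0.5, 0.1]
opening: 94.1
```

```bash
python3 - <<'E'
from plan import *
inc(phone_tool(2.5,(475.5,293.2,-.005)))
E
```

```text
t 10.13 F [0.  0.5 0.1] open 94.1 tcp [476.4 292.6 103.4] [ 3.139e+00 -1.000e-03  1.563e+00]
xyz [ 0.001  -0.0016  0.0066] w [ 0.0005 -0.0001 -0.0005] | mm [ 0.6 -0.9  3.9] deg [ 0.2 -0.  -0.2] rows>= 0.1
```

Emit:
move_arm(increments=[{"x": 0, "y": 0, "z": 0.003, "wx": 0, "wy": 0, "wz": 0, "jaw": 1}, {"x": 0, "y": 0, "z": 0.005, "wx": 0, "wy": 0, "wz": 0, "jaw": 1}, {"x": 0, "y": 0, "z": 0.005, "wx": 0, "wy": 0, "wz": 0, "jaw": 1}, {"x": 0, "y": 0, "z": 0.005, "wx": 0, "wy": 0, "wz": 0, "jaw": 0.8}, {"x": 0, "y": 0, "z": 0.005, "wx": 0, "wy": 0, "wz": 0, "jaw": 0.5}, {"x": 0, "y": 0, "z": 0.005, "wx": 0, "wy": 0, "wz": 0, "jaw": 0.5}, {"x": 0, "y": 0, "z": 0.005, "wx": 0, "wy": 0, "wz": 0, "jaw": 0.5}, {"x": 0, "y": 0, "z": 0.005, "wx": 0, "wy": 0, "wz": 0, "jaw": 0.5}, {"x": 0, "y": 0, "z": 0.005, "wx": 0, "wy": 0, "wz": 0, "jaw": 0.5}, {"x": 0, "y": 0, "z": 0.005, "wx": 0, "wy": 0, "wz": 0, "jaw": 0.5}])

```text
clock: 10.97
tcp_pos: [476.4, 292.7, 100.5]
tcp_rot: [3.139, -0.001, 1.563]
force: [1.3, 0.3, 0.1]
opening: 65.7
```

```bash
python3 look.py k wrist; python3 - <<'E'
from plan import *
inc(phone_tool(2.5,(475.5,293.2,-.005)))
E
```

```text
t 11.02 F [-0.7  1.2  0.7] open 65.6 tcp [476.4 292.8 100.5] [ 3.139e+00 -1.000e-03  1.563e+00]
xyz [ 0.0007 -0.0015  0.0016] w [ 0.0005 -0.0002 -0.0005] | mm [ 0.4 -0.9  1. ] deg [ 0.2 -0.1 -0.2] rows>= 0.0
```

View pics/k.png

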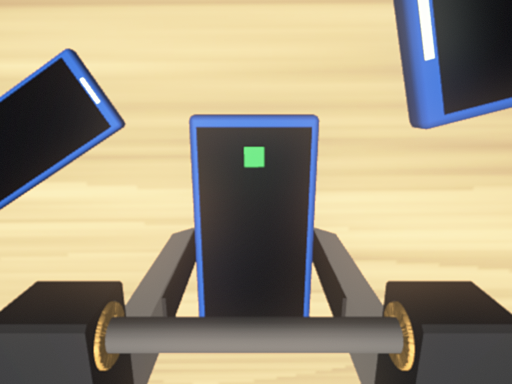

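The phone is gripped at 65.6 mm, square in the fingers. While the stand is clear I check the cradle pose against the top and scene views.

```bash
python3 - <<'E'
from plan import *
out=[]
for cam,b in(("top",(240,145,300,215)),("scene",(220,175,280,240))):
    c=viewer.get_calibration(cam); im=viewer.camera(cam)[:,:,::-1].copy(); s=6
    cr=cv2.resize(im[b[1]:b[3],b[0]:b[2]],None,fx=s,fy=s,interpolation=cv2.INTER_CUBIC)
    T=cradT(CR)
    def pl(pts,col):
        P=np.array([proj(c,(T@np.array([*p,1]))[:3]) for p in pts]); cv2.polylines(cr,[np.round((P+.5-[b[0],b[1]])*s).astype(np.int32)],True,col,1)
    pl([(0,-20,0),(110,-20,0),(110,20,0),(0,20,0)],(0,255,0))
    pl([(0,-20,14),(-6,-20,14),(-6,20,14),(0,20,14)],(255,0,255))
    out.append(cv2.resize(cr,(380,420)))
cv2.imwrite("pics/l.png",np.hstack(out))
E
```

```text
(no output)
```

View pics/l.png

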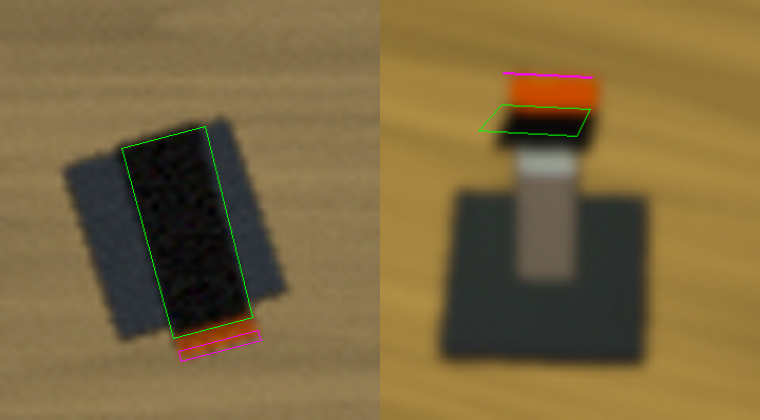

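Emit:
move_arm(increments=[{"x": 0, "y": 0, "z": -0.01, "wx": 0, "wy": 0, "wz": 0, "jaw": 0.5}, {"x": 0, "y": 0, "z": -0.04, "wx": 0, "wy": 0, "wz": 0, "jaw": 0.5}, {"x": 0, "y": 0, "z": -0.09, "wx": 0, "wy": 0, "wz": 0, "jaw": 0.5}, {"x": 0, "y": 0, "z": -0.14, "wx": 0, "wy": 0, "wz": 0, "jaw": 0.5}, {"x": 0, "y": 0, "z": -0.19, "wx": 0, "wy": 0, "wz": 0, "jaw": 0.5}, {"x": 0, "y": 0, "z": -0.24, "wx": 0, "wy": 0, "wz": 0, "jaw": 0.5}, {"x": 0, "y": 0, "z": -0.24, "wx": 0, "wy": 0, "wz": 0, "jaw": 0.5}])

```text
clock: 11.7
tcp_pos: [478.2, 293.5, 252.5]
tcp_rot: [3.127, -0.007, 1.563]
force: [0.5, 0.4, -0.1]
opening: 65.4
```

In the top view the cradle outline and lip match within a pixel. The scene camera is off by about 1.3 px to the side, the same offset it showed for the phone. The phone is lifted, so I go above the cradle.

```bash
python3 look.py n wrist; python3 - <<'E'
from plan import *
inc(crad_tool(75,60))
E
```

```text
t 11.75 F [-0.2 -0.  -2.1] open 65.4 tcp [477.4 293.1 249. ] [ 3.131 -0.005  1.563]
xyz [-0.4644  0.0027  0.0435] w [-0.0948  0.0125 -0.0415] | mm [-278.6    1.6   26.1] deg [-34.1   4.5 -14.9] rows>= 6.7
```

View pics/n.png

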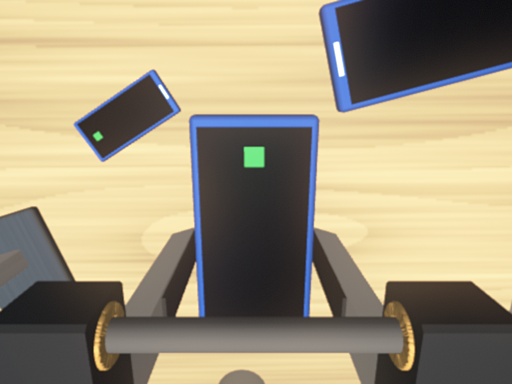

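Emit:
move_arm(increments=[{"x": -0.1, "y": 0, "z": -0.02, "wx": -0.02, "wy": 0.0026, "wz": -0.0088, "jaw": 0.5}, {"x": -0.16, "y": 0, "z": 0, "wx": -0.04, "wy": 0.0053, "wz": -0.0175, "jaw": 0.5}, {"x": -0.22, "y": 0, "z": 0, "wx": -0.058, "wy": 0.0076, "wz": -0.0254, "jaw": 0.5}, {"x": -0.28, "y": 0.001, "z": 0.01, "wx": -0.076, "wy": 0.01, "wz": -0.0333, "jaw": 0.5}, {"x": -0.34, "y": 0.002, "z": 0.02, "wx": -0.0948, "wy": 0.0125, "wz": -0.0415, "jaw": 0.5}, {"x": -0.4, "y": 0.0027, "z": 0.03, "wx": -0.0948, "wy": 0.0125, "wz": -0.0415, "jaw": 0.5}, {"x": -0.44, "y": 0.0027, "z": 0.0435, "wx": -0.0948, "wy": 0.0125, "wz": -0.0415, "jaw": 0.5}, {"x": -0.464, "y": 0.0027, "z": 0.0435, "wx": -0.0948, "wy": 0.0125, "wz": -0.0415, "jaw": 0.5}, {"x": -0.464, "y": 0.0027, "z": 0.0435, "wx": -0.0948, "wy": 0.0125, "wz": -0.0415, "jaw": 0.5}, {"x": -0.464, "y": 0.0027, "z": 0.0435, "wx": -0.0948, "wy": 0.0125, "wz": -0.0415, "jaw": 0.5}, {"x": -0.464, "y": 0.0027, "z": 0.0435, "wx": -0.0948, "wy": 0.0125, "wz": -0.0415, "jaw": 0.5}])

```text
clock: 12.67
tcp_pos: [476.6, 15.4, 220.5]
tcp_rot: [2.533, -0.001, 1.831]
force: [0.2, 0.3, -2.9]
opening: 65.6
```

```bash
python3 look.py o wrist; python3 look.py o2 scene; python3 - <<'E'
from plan import *
inc(crad_tool(75,60)); inc(crad_tool(75,6))
im=cv2.imread('pics/o2.png');cv2.imwrite('pics/o3.png',cv2.resize(im[100:260,170:370],None,fx=3,fy=3))
E
```

```text
t 12.77 F [-0.3 -0.1 -1.4] open 65.5 tcp [477.   16.  221.2] [ 2.532 -0.     1.833]
xyz [-0.0022  0.     -0.0008] w [-0.0002 -0.0002  0.0003] | mm [-1.3  0.  -0.5] deg [-0.1 -0.1  0.1] rows>= 0.0
t 12.77 F [-0.3 -0.1 -1.4] open 65.5 tcp [477.   16.  221.2] [ 2.532 -0.     1.833]
xyz [-0.0023  0.0001  0.0892] w [-0.0002 -0.0002  0.0003] | mm [-1.4  0.1 53.5] deg [-0.1 -0.1  0.1] rows>= 1.3
```

View pics/o.png

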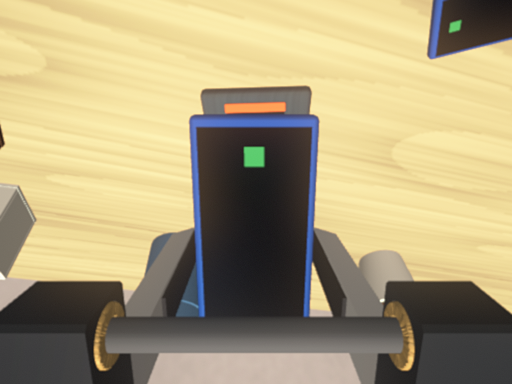

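View pics/o3.png

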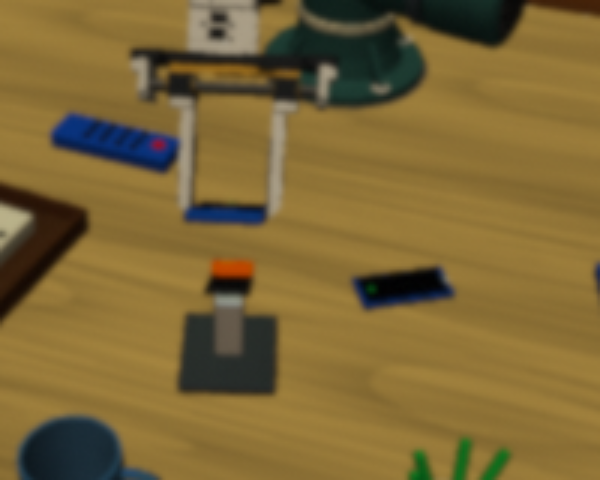

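The phone is parallel to the slope and centred over the lip (lip centre column 255, phone 254). I descend along the slope normal.

Emit:
move_arm(increments=[{"x": -0.001, "y": 0, "z": 0.03, "wx": 0, "wy": 0, "wz": 0, "jaw": 0.5}, {"x": -0.001, "y": 0, "z": 0.06, "wx": 0, "wy": 0, "wz": 0, "jaw": 0.5}, {"x": -0.001, "y": 0, "z": 0.078, "wx": 0, "wy": 0, "wz": 0, "jaw": 0.5}, {"x": -0.001, "y": 0, "z": 0.083, "wx": 0, "wy": 0, "wz": 0, "jaw": 0.5}, {"x": -0.001, "y": 0, "z": 0.083, "wx": 0, "wy": 0, "wz": 0, "jaw": 0.5}])

```text
clock: 13.18
tcp_pos: [504.5, 24.1, 179.5]
tcp_rot: [2.534, -0.001, 1.835]
force: [0.2, -0.3, -1.4]
opening: 66.1
```

Emit:
move_arm(increments=[{"x": 0, "y": 0, "z": 0.0025, "wx": 0, "wy": 0, "wz": 0, "jaw": 0.5}, {"x": 0, "y": 0, "z": 0.004, "wx": 0, "wy": 0, "wz": 0, "jaw": 0.5}, {"x": 0, "y": 0, "z": 0.004, "wx": 0, "wy": 0, "wz": 0, "jaw": 0.5}])

```text
clock: 13.43
tcp_pos: [505.9, 24.7, 178.0]
tcp_rot: [2.533, -0.001, 1.836]
force: [0.7, -0.1, -0.8]
opening: 65.3
```

```bash
python3 look.py p wrist; python3 - <<'E'
from plan import *
inc(crad_tool(75,3.5))
E
```

```text
t 13.48 F [ 0.   0.  -2.3] open 65.2 tcp [505.9  24.6 178.1] [ 2.533e+00 -1.000e-03  1.836e+00]
xyz [-0.0037  0.0001  0.0057] w [-0.0003 -0.0006  0.0006] | mm [-2.2  0.1  3.4] deg [-0.1 -0.2  0.2] rows>= 0.1
```

View pics/p.png

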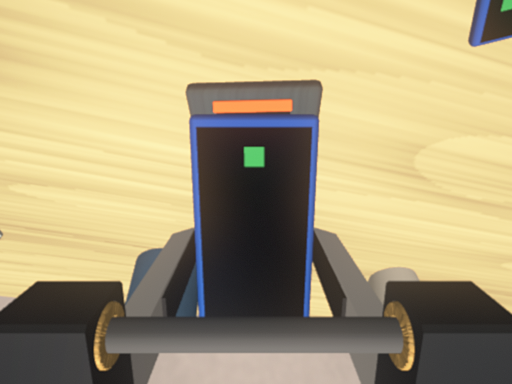

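Emit:
move_arm(increments=[{"x": -0.002, "y": 0, "z": 0.003, "wx": 0, "wy": 0, "wz": 0, "jaw": 0.5}, {"x": -0.002, "y": 0, "z": 0.005, "wx": 0, "wy": 0, "wz": 0, "jaw": 0.5}, {"x": -0.002, "y": 0, "z": 0.006, "wx": 0, "wy": 0, "wz": 0, "jaw": 0.5}, {"x": -0.002, "y": 0, "z": 0.006, "wx": 0, "wy": 0, "wz": 0, "jaw": 0.5}])

```text
clock: 13.82
tcp_pos: [508.2, 23.8, 175.0]
tcp_rot: [2.533, -0.001, 1.835]
force: [-0.4, 0.1, -1.4]
opening: 65.7
```

```bash
python3 look.py q wrist; python3 - <<'E'
from plan import *
inc(crad_tool(75,3.5)); s=cur()[1]; print(cradT(CR)[:3,:3].T@s["force"])
im=cv2.imread('pics/q.png');cv2.imwrite('pics/q3.png',cv2.resize(im[60:200,170:340],None,fx=4,fy=4))
E
```

```text
t 13.87 F [ 0.9  0.3 -1.3] open 65.5 tcp [508.1  23.9 175.1] [ 2.533e+00 -1.000e-03  1.835e+00]
xyz [-0.0015  0.0002 -0.0004] w [-0.0004 -0.0005  0.0005] | mm [-0.9  0.1 -0.2] deg [-0.1 -0.2  0.2] rows>= 0.0
[ 0.04789699  0.05474128 -1.62713954]
```

View pics/q3.png

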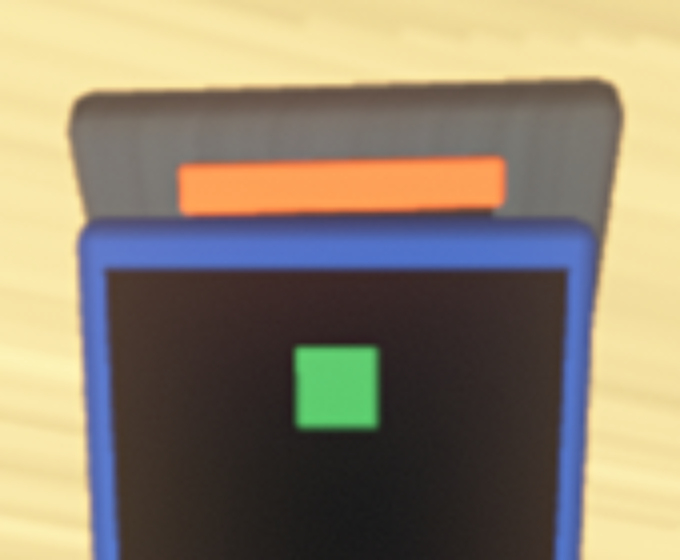

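The phone is centred within about 0.5 mm of the lip, with the lip tilted about 1.4° relative to it. There is no contact yet, so I continue in small steps and straighten it slightly.

Emit:
move_arm(increments=[{"x": 0, "y": 0, "z": 0.002, "wx": 0, "wy": 0, "wz": -0.003, "jaw": 0.5}, {"x": 0, "y": 0, "z": 0.003, "wx": 0, "wy": 0, "wz": -0.003, "jaw": 0.5}, {"x": 0, "y": 0, "z": 0.003, "wx": 0, "wy": 0, "wz": -0.003, "jaw": 0.5}])

```text
clock: 14.12
tcp_pos: [508.9, 24.0, 175.1]
tcp_rot: [2.533, 0.011, 1.853]
force: [-11.2, -2.6, 9.3]
opening: 65.3
```

```bash
python3 - <<'E'
from plan import *
inc(crad_tool(75,3.5)); s=cur()[1]; print(cradT(CR)[:3,:3].T@s["force"])
E
```

```text
t 14.12 F [-11.2  -2.6   9.3] open 65.3 tcp [508.9  24.  175.1] [2.533 0.011 1.853]
xyz [-0.0014 -0.0009 -0.0011] w [-0.0004 -0.0006  0.0038] | mm [-0.9 -0.6 -0.7] deg [-0.1 -0.2  1.4] rows>= 0.2
[-4.11097248  0.40675652 14.21338549]
```

Contact: about 14 N normal to the slope. I relax the pressure and ease the phone down towards the lip.

Emit:
move_arm(increments=[{"x": 0, "y": 0, "z": 0, "wx": 0, "wy": 0, "wz": 0, "jaw": 0.5}, {"x": 0, "y": -0.002, "z": 0, "wx": 0, "wy": 0, "wz": 0, "jaw": 0.5}, {"x": 0, "y": -0.004, "z": 0, "wx": 0, "wy": 0, "wz": 0, "jaw": 0.5}, {"x": 0, "y": -0.004, "z": 0, "wx": 0, "wy": 0, "wz": 0, "jaw": 0.5}])

```text
clock: 14.45
tcp_pos: [507.5, 23.4, 174.3]
tcp_rot: [2.531, 0.011, 1.852]
force: [0.3, 0.2, 1.0]
opening: 65.5
```

```bash
python3 look.py r wrist; python3 - <<'E'
from plan import *
inc(crad_tool(75,3.5)); s=cur()[1]; print(cradT(CR)[:3,:3].T@s["force"])
im=cv2.imread('pics/r.png');cv2.imwrite('pics/r3.png',cv2.resize(im[60:200,170:340],None,fx=4,fy=4))
E
```

```text
t 14.5 F [ 1.3 -0.1  1. ] open 65.8 tcp [507.5  23.5 174.2] [2.531 0.011 1.852]
xyz [-0.0012  0.002  -0.0008] w [-0.0001 -0.0005  0.0038] | mm [-0.7  1.2 -0.5] deg [-0.  -0.2  1.4] rows>= 0.2
[ 1.63080972 -0.45436956  0.12592402]
```

View pics/r3.png

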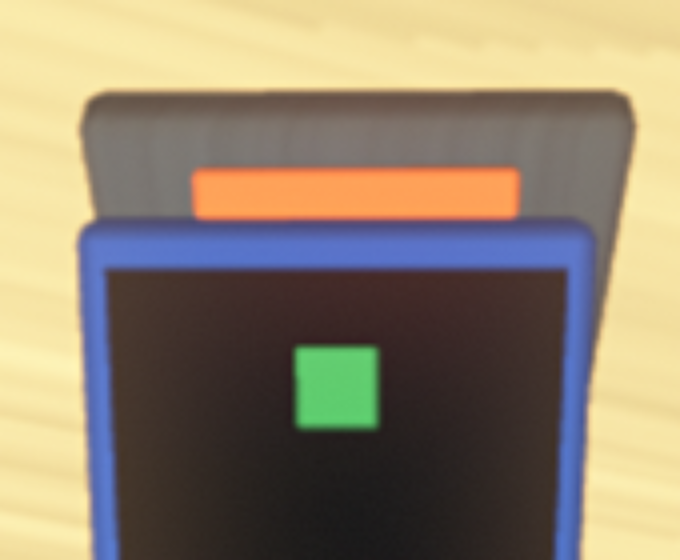

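The phone is parallel to the lip and almost touching it, but about 2 mm left of centre (338 against 356 in the crop). I nudge it right, down to the lip and lightly onto the slope.

Emit:
move_arm(increments=[{"x": 0.0015, "y": -0.001, "z": 0, "wx": 0, "wy": 0, "wz": 0, "jaw": 0.5}, {"x": 0.0025, "y": -0.002, "z": 0.0005, "wx": 0, "wy": 0, "wz": 0, "jaw": 0.5}, {"x": 0.0025, "y": -0.002, "z": 0.001, "wx": 0, "wy": 0, "wz": 0, "jaw": 0.5}, {"x": 0.0025, "y": -0.002, "z": 0.001, "wx": 0, "wy": 0, "wz": 0, "jaw": 0.5}])

```text
clock: 14.83
tcp_pos: [507.1, 24.3, 174.1]
tcp_rot: [2.53, 0.013, 1.852]
force: [0.2, -1.8, 3.7]
opening: 65.4
```

```bash
python3 look.py s wrist; python3 look.py s2 scene; python3 - <<'E'
from plan import *
inc(crad_tool(75,3.5)); s=cur()[1]; print(cradT(CR)[:3,:3].T@s["force"])
im=cv2.imread('pics/s.png');a=cv2.resize(im[60:200,170:340],None,fx=3,fy=3)
b=cv2.imread('pics/s2.png');b=cv2.resize(b[130:240,200:290],(344,420))
cv2.imwrite('pics/s3.png',np.hstack([a[:,:440],b]))
E
```

```text
t 14.93 F [-0.2 -2.8  4.4] open 65.4 tcp [507.1  24.3 174.1] [2.53  0.013 1.852]
xyz [-0.0028  0.0024 -0.0008] w [ 0.0002 -0.0003  0.0039] | mm [-1.7  1.4 -0.5] deg [ 0.1 -0.1  1.4] rows>= 0.2
[ 1.78455116 -2.62978548  4.10363303]
```

View pics/s3.png

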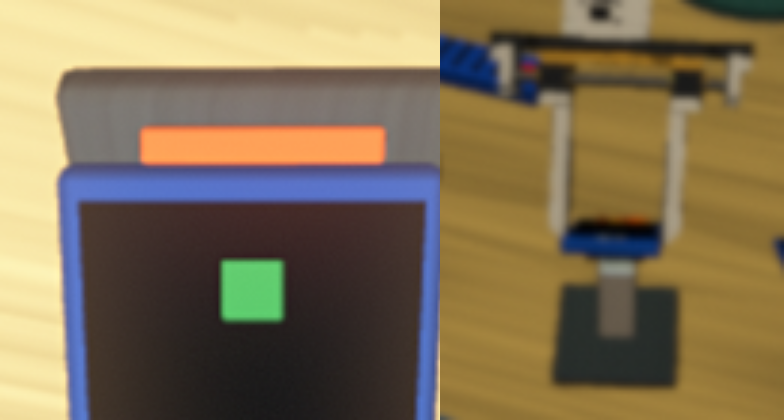

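The phone rests on the slope (about 4 N) and against the lip (about 2 N), and the lip is within about 1.5 mm of centred. I release.

Emit:
move_arm(increments=[{"x": 0, "y": 0, "z": 0, "wx": 0, "wy": 0, "wz": 0, "jaw": 0.72}, {"x": 0, "y": 0, "z": 0, "wx": 0, "wy": 0, "wz": 0, "jaw": 0.75}, {"x": 0, "y": 0, "z": 0, "wx": 0, "wy": 0, "wz": 0, "jaw": 0.8}, {"x": 0, "y": 0, "z": 0, "wx": 0, "wy": 0, "wz": 0, "jaw": 0.9}, {"x": 0, "y": 0, "z": 0, "wx": 0, "wy": 0, "wz": 0, "jaw": 1}, {"x": 0, "y": 0, "z": 0, "wx": 0, "wy": 0, "wz": 0, "jaw": 1}, {"x": 0, "y": 0, "z": 0, "wx": 0, "wy": 0, "wz": 0, "jaw": 1}])

```text
clock: 15.52
tcp_pos: [506.9, 24.4, 173.8]
tcp_rot: [2.53, 0.012, 1.852]
force: [0.4, 0.3, 0.1]
opening: 93.5
```

```bash
python3 look.py u wrist; python3 -c "
from plan import *
print(cur()[1]['force'],cur()[1]['opening'])"
```

```text
[0.6399548  0.50826439 0.64762331] 93.64705982409528
```

View pics/u.png

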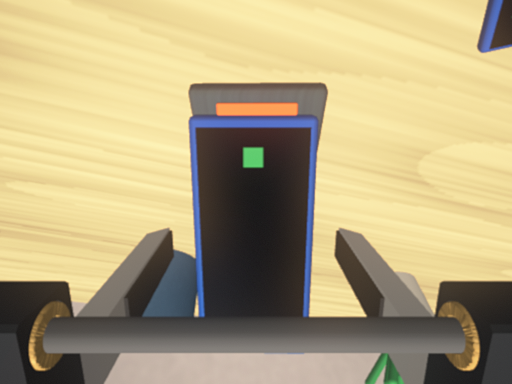

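Released: the fingers are clear and the phone hasn't moved. I withdraw along the slope normal and check.

Emit:
move_arm(increments=[{"x": 0, "y": 0, "z": -0.03, "wx": 0, "wy": 0, "wz": 0, "jaw": 1}, {"x": 0, "y": 0, "z": -0.08, "wx": 0, "wy": 0, "wz": 0, "jaw": 1}, {"x": 0, "y": 0, "z": -0.13, "wx": 0, "wy": 0, "wz": 0, "jaw": 1}, {"x": 0, "y": 0, "z": -0.18, "wx": 0, "wy": 0, "wz": 0, "jaw": 1}, {"x": 0, "y": 0, "z": -0.18, "wx": 0, "wy": 0, "wz": 0, "jaw": 1}, {"x": 0, "y": 0, "z": -0.18, "wx": 0, "wy": 0, "wz": 0, "jaw": 1}])

```text
clock: 16.07
tcp_pos: [447.4, 7.8, 264.5]
tcp_rot: [2.526, 0.015, 1.851]
force: [-0.4, -0.0, -0.6]
opening: 93.9
```

```bash
python3 look.py v2 scene; python3 look.py v3 top; python3 - <<'E'
from plan import *
c=viewer.get_calibration("wrist"); im=viewer.camera("wrist")[:,:,::-1].copy()
T=cradT(CR)
for x,y,h in ((71,0,12),):
    P=[proj(c,(T@np.array([71+sx*71,sy*33,12,1]))[:3]) for sx,sy in((-1,-1),(1,-1),(1,1),(-1,1))]
    cv2.polylines(im,[np.round(P).astype(np.int32)],True,(0,0,255),1)
i=im.astype(int); m=((i[:,:,0]>i[:,:,2]+25)|(i.sum(2)<120)); m[287:]=0
a=im; b=cv2.imread('pics/v3.png')
cv2.imwrite('pics/v.png',im); cv2.imwrite('pics/v4.png',np.hstack([cv2.resize(b[110:240,170:400],(400,300)),cv2.resize(cv2.imread('pics/v2.png')[140:320,100:350],(400,300))]))
print(cur()[1]['force'])
E
```

```text
[-0.06970471  0.36567332  0.39166717]
```

View pics/v.png

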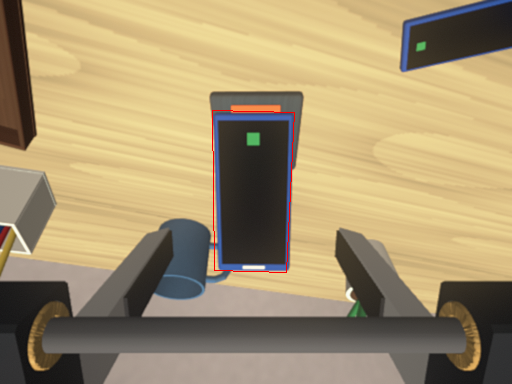

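View pics/v4.png

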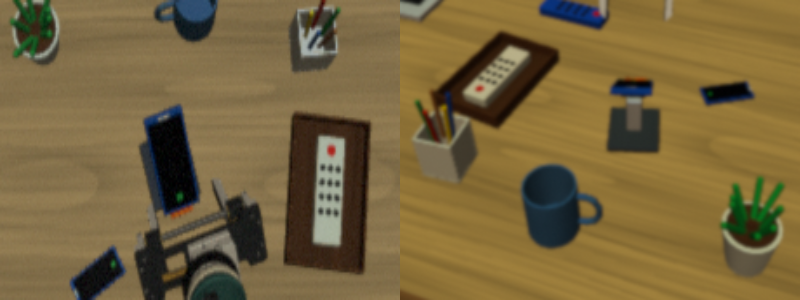

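The phone matches the ideal cradle pose overlay within 1–2 px, with its earpiece up and screen out. The remote is flat in the tray and the bystanders are where they were, so I hand in.

```bash
python3 -c "
from cell import finish_job
print(finish_job())"
```

```text
the job is handed in; nothing more can be done
None
```

The job is handed in, and my last checks found both things in place; `finish_job` reports no verdict. The clock showed 16 s of the 54 s allowed.

- **Remote:** I took it off the cradle along the slope normal and lowered it until it touched the tray floor (about 5 N). After release it lay flat, buttons up and centred.
- **Phone:** I picked up the middle-sized phone and lowered it parallel to the slope. I eased it against the orange lip (about 2 N) and released it.
- **Last look:** In the wrist view the phone was within 1–2 px of the ideal cradle pose, screen out and earpiece up. The fingers were clear, the force was near zero, and the plant, pencil pot and mug looked unmoved.
- **Disagreements:** The scene camera read about 3–4 mm off the top and wrist cameras, so I used those two. I corrected about 1.4° of skew on the phone before releasing it. A sideways offset of about 2 mm was reduced to about 1.5 mm by eye in the wrist view. My pose model put the tool about 1.7 mm off centre.
- **Refused call:** One move call was refused for missing keys, without moving the arm.

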